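# Find the rocking ear of a welding jig plate and press its shim flat

### The job

The aluminium welding jig plate does not bear on one of its four feet. With the fingertips, press down on the plate's ears one after another until you find the one that rocks down, press the yellow shim tongue of that ear (it reaches from under the ear towards the robot's side) fully flat, then press firmly on the same ear again to check that it now holds. Grip and lift nothing, leave the other three shims standing, and leave the plate, the lid blank on it and everything around in place.

Things in the scene. Friction and masses are not known exactly. Their poses are not given: they have to be found in the camera images.
- plate: Aluminium jig plate, loose, 10 mm thick, lying level on four feet; body 164 x 110 mm with four ears (each 34 mm along x, reaching out to 103 mm from the plate's centre line along y). Origin: centre of its underside, 45 mm above the table; top face 55 mm above the table. x runs along its long body, z up. Low steel blocks on the green bed keep it from sliding.
- blank: Steel pot-lid blank, 96 mm across and 10 mm high with a 14 mm wide stud up to 23 mm, lying loose on the middle of the plate between three brass pins. Origin: centre of its underside. Not to be disturbed.
- ear_near_left (a point): Point on top of the near left (seen from the robot) ear of the level plate, over its foot (small dark dot), 55 mm above the table; fixed in space, so it stays when the ear sinks. Any of the four ears may be the bad one. A firm ear does not give; the bad one starts to sink at about 2 N, stops 4 mm down at about 4 N and comes back up when let go.
- tongue_near_left (a point): Point on top of the yellow shim tongue of that same ear, 46 mm from its hinge, 8 mm short of its free end. The leaf, 20 mm wide, 4 mm thick, is hinged 25 mm from the ear point, 44 mm above the table, and slopes up along the plate's -x. The point is 66 to 70 mm above the table at the start, 44 mm when flat. Press straight down at its starting x, y: 9 to 13 N; it stays where it is left.
- shim_near_left (a joint): Angle of the near left (seen from the robot) shim: 0 is fully raised, 0.6 rad is flat (a hard stop). Starts between 0 and 0.1. Stiff hinge, no spring. Beyond the hinge the leaf has a 13 mm steel heel that rises under the ear as the tongue goes down; with the shim flat the heel is about 1 mm under the level plate: a bad ear, pressed with 6 to 15 N, then gives just 1 mm and rests on it.
- ear_near_right (a point): Point on top of the near right (seen from the robot) ear of the level plate, over its foot (small dark dot), 55 mm above the table; fixed in space, so it stays when the ear sinks. Any of the four ears may be the bad one. A firm ear does not give; the bad one starts to sink at about 2 N, stops 4 mm down at about 4 N and comes back up when let go.
- tongue_near_right (a point): Point on top of the yellow shim tongue of that same ear, 46 mm from its hinge, 8 mm short of its free end. The leaf, 20 mm wide, 4 mm thick, is hinged 25 mm from the ear point, 44 mm above the table, and slopes up along the plate's -x. The point is 66 to 70 mm above the table at the start, 44 mm when flat. Press straight down at its starting x, y: 9 to 13 N; it stays where it is left.
- shim_near_right (a joint): Angle of the near right (seen from the robot) shim: 0 is fully raised, 0.6 rad is flat (a hard stop). Starts between 0 and 0.1. Stiff hinge, no spring. Beyond the hinge the leaf has a 13 mm steel heel that rises under the ear as the tongue goes down; with the shim flat the heel is about 1 mm under the level plate: a bad ear, pressed with 6 to 15 N, then gives just 1 mm and rests on it.
- ear_far_left (a point): Point on top of the far left (seen from the robot) ear of the level plate, over its foot (small dark dot), 55 mm above the table; fixed in space, so it stays when the ear sinks. Any of the four ears may be the bad one. A firm ear does not give; the bad one starts to sink at about 2 N, stops 4 mm down at about 4 N and comes back up when let go.
- tongue_far_left (a point): Point on top of the yellow shim tongue of that same ear, 46 mm from its hinge, 8 mm short of its free end. The leaf, 20 mm wide, 4 mm thick, is hinged 25 mm from the ear point, 44 mm above the table, and slopes up along the plate's -x. The point is 66 to 70 mm above the table at the start, 44 mm when flat. Press straight down at its starting x, y: 9 to 13 N; it stays where it is left.
- shim_far_left (a joint): Angle of the far left (seen from the robot) shim: 0 is fully raised, 0.6 rad is flat (a hard stop). Starts between 0 and 0.1. Stiff hinge, no spring. Beyond the hinge the leaf has a 13 mm steel heel that rises under the ear as the tongue goes down; with the shim flat the heel is about 1 mm under the level plate: a bad ear, pressed with 6 to 15 N, then gives just 1 mm and rests on it.
- ear_far_right (a point): Point on top of the far right (seen from the robot) ear of the level plate, over its foot (small dark dot), 55 mm above the table; fixed in space, so it stays when the ear sinks. Any of the four ears may be the bad one. A firm ear does not give; the bad one starts to sink at about 2 N, stops 4 mm down at about 4 N and comes back up when let go.
- tongue_far_right (a point): Point on top of the yellow shim tongue of that same ear, 46 mm from its hinge, 8 mm short of its free end. The leaf, 20 mm wide, 4 mm thick, is hinged 25 mm from the ear point, 44 mm above the table, and slopes up along the plate's -x. The point is 66 to 70 mm above the table at the start, 44 mm when flat. Press straight down at its starting x, y: 9 to 13 N; it stays where it is left.
- shim_far_right (a joint): Angle of the far right (seen from the robot) shim: 0 is fully raised, 0.6 rad is flat (a hard stop). Starts between 0 and 0.1. Stiff hinge, no spring. Beyond the hinge the leaf has a 13 mm steel heel that rises under the ear as the tongue goes down; with the shim flat the heel is about 1 mm under the level plate: a bad ear, pressed with 6 to 15 N, then gives just 1 mm and rests on it.
- stack: Stack of five steel lids, 110 mm across, 30 mm high, beside the jig. Origin: centre of its underside. A bystander.
- snips: Hand snips with one red and one yellow handle, 140 mm long, 12 mm high, lying beside the jig. Origin: on the table under the hinge pin; x points to the jaws. A bystander.
- jar: Clear jar with green cap, 60 mm across, 85 mm high, behind the jig. Origin: centre of its underside. A bystander.
- driver: Screwdriver with orange handle lying behind the jig. Origin: its underside. A bystander.
- tape: Roll of brown tape, 84 mm across, 24 mm high, lying flat. Origin: centre of its underside. A bystander.
- spare: Spare steel lid blank, 96 mm across, 10 mm high, on the table. Origin: centre of its underside. A bystander.

How it is judged:
On the way, in this order (a step that is already met when the one before it is completed fails the run):
1. the plate is rocked down by the fingers at its bad ear (angle between plate's own z axis and vertical above 0.022 rad and contact force between the fingers and plate above 1 N), for 0.1 s.
2. one shim is pressed flat, the others still standing (((value of joint shim_near_left above 0.52 rad and value of joint each of shim_near_right, shim_far_left, shim_far_right below 0.3 rad) or (value of joint shim_near_right above 0.52 rad and value of joint each of shim_near_left, shim_far_left, shim_far_right below 0.3 rad) or (value of joint shim_far_left above 0.52 rad and value of joint each of shim_near_left, shim_near_right, shim_far_right below 0.3 rad) or (value of joint shim_far_right above 0.52 rad and value of joint each of shim_near_left, shim_near_right, shim_far_left below 0.3 rad))), for 0.2 s.
3. the fingers press the ear again and it holds: the ear bears on the heel of the flat shim (so it must be the shim of the ear that rocked) (angle between plate's own z axis and vertical below 0.022 rad and contact force between the fingers and plate above 3.5 N and ((value of joint shim_near_left above 0.52 rad and value of joint each of shim_near_right, shim_far_left, shim_far_right below 0.3 rad and contact force between shim_near_left and plate above 0.8 N) or (value of joint shim_near_right above 0.52 rad and value of joint each of shim_near_left, shim_far_left, shim_far_right below 0.3 rad and contact force between shim_near_right and plate above 0.8 N) or (value of joint shim_far_left above 0.52 rad and value of joint each of shim_near_left, shim_near_right, shim_far_right below 0.3 rad and contact force between shim_far_left and plate above 0.8 N) or (value of joint shim_far_right above 0.52 rad and value of joint each of shim_near_left, shim_near_right, shim_far_left below 0.3 rad and contact force between shim_far_right and plate above 0.8 N))), for 0.1 s.
At the end, for the whole second after the job is handed in: One shim (that of the ear that rocked, as the check press showed) is flat (above 0.52 of 0.6 rad), the other three are still raised (below 0.3 rad), the plate lies level (within 0.015 rad) and at rest within 12 mm of its start, with the lid blank within 15 mm of its start (((value of joint shim_near_left above 0.52 rad and value of joint each of shim_near_right, shim_far_left, shim_far_right below 0.3 rad) or (value of joint shim_near_right above 0.52 rad and value of joint each of shim_near_left, shim_far_left, shim_far_right below 0.3 rad) or (value of joint shim_far_left above 0.52 rad and value of joint each of shim_near_left, shim_near_right, shim_far_right below 0.3 rad) or (value of joint shim_far_right above 0.52 rad and value of joint each of shim_near_left, shim_near_right, shim_far_left below 0.3 rad)) and angle between plate's own z axis and vertical below 0.015 rad and distance of plate from where it was at the start of the episode below 0.012 m and distance of blank from where it was at the start of the episode below 0.015 m and linear speed of plate below 0.02 m/s); the robot touches nothing.
It fails at once if two shims are pressed down (beyond 0.3 rad) (value of joint each of shim_near_left, shim_near_right above 0.3 rad or value of joint each of shim_near_left, shim_far_left above 0.3 rad or value of joint each of shim_near_left, shim_far_right above 0.3 rad or value of joint each of shim_near_right, shim_far_left above 0.3 rad or value of joint each of shim_near_right, shim_far_right above 0.3 rad or value of joint each of shim_far_left, shim_far_right above 0.3 rad).
It fails at once if the plate is lifted or tipped up (height (world z) of plate above 0.055 m or angle between plate's own z axis and vertical above 0.12 rad).
It fails at once if the lid blank on the plate is lifted or carried off (height (world z) of blank above 0.067 m or distance of blank from where it was at the start of the episode above 0.03 m).
It fails at once if a bystander is moved by more than 30 mm (distance of any of stack, snips, jar, driver, tape, spare from where it was at the start of the episode above 0.03 m).
It also fails if it takes over 61 s, if anything falls off the work surface, if the arm or the gripper's body presses on something with over 40 N, if the wrist force passes 120 N, or if a joint passes its speed limit or range.

### The arm

A 7-joint arm with a two-finger parallel gripper is mounted at the origin on the work surface. World frame = base frame: x ahead of the robot, y to its left, z up, the work surface at z = 0. Lengths are in m, angles in rad, forces in N, time in s.
With the tool pointing down it reaches from about 0.4 to 0.925 m from the base axis. Payload 4.1 kg.
Tool frame: the origin (TCP) lies between the finger pads; the fingertips stand 11 mm ahead of it and the grasp point (between the pads) lies 8 mm behind it; x points along the fingers, z is the direction in which the jaws open and shut, and the axes are right-handed (so a half turn about x gives the same grasp; the last joint's range is limited). The gripper opens to 85 mm and grips with 20 to 120 N. Pads are 22 mm wide; open, the fingers measure 114 mm over their backs; the gripper's body (76 mm by 85 mm) begins 54 mm behind the grasp point. The pads swing forward as they close: fully open they stand 13 mm farther back than shut.
Start: joints at [-1.404, 0.398, 0.045, 1.537, -0.019, 1.207, -0.051], TCP at [0.171, 0.627, 0.242] pointing down, gripper open.
Joint ranges: [-2.82, 2.82], [-0.49, 2.23], [-1.37, 1.46], [0, 2.46], [-1.36, 4.5], [0.23, 2], [-2.94, 2.94]. Speed limits (rad/s): [2.57, 2.57, 3.14, 3.14, 3.14, 3.14, 3.14].

### API

Orientations are given as a unit quaternion [w, x, y, z].
In Python, from workcell import * gives the robot as it stands.
- The arm moves only by the tool arm_command, never from a script. Its argument "series" is a list of rows, each a list of 3 entries, a list of its own where there are three numbers: the shift along the tool's x, y, z in cm, then the turn about the tool's x in rad, then the closure, from -1 (fully open) to 1 (shut), so that 0 is half open. In form: [[[dx, dy, dz], roll, jaw], ...]. A call has exactly 5 rows; each row shifts and turns the commanded pose from where the row before left it, along the tool's axes as they then stand; what a row does not reach is not made up. A row lasts 1/12 s, in which the tool goes at most 41.7 mm and 7.16 degrees, less where a joint would pass 70% of its speed; a pose out of reach is approached as far as the arm can. A call is refused whole if a number of a shift passes 4.17 or a number of a turn 0.125, either way. A call with a gripper value outside its range is refused whole. The fingers move at their own pace and stop on an object; "newtons" is the grip in N (left out, the last holds). Time passes only in rows, so rows that do not move let the fingers close, or fill a call up. It gives the time, the measured TCP pose, the force and the opening at its end, in the units of the state.
- read_state(): the state, without advancing time (a new reading comes with each control period).
- capture(name): name is "scene" or "top" or "wrist"; returns the picture (480x640x3 uint8, blue, green, red); there is no depth.
- calibration(name): a dict with "mtx" (3x3 intrinsics, pixels), "world_to_cam" (4x4, takes a point from world to camera coordinates); the wrist camera has in their place "T_tool_cam" (4x4, takes a point from camera to tool coordinates, whose origin is the TCP and whose axes are the tool frame's). Camera axes: x right, y down, z forward; pixel columns grow to the right and rows downward; lengths in m; the calibration is good to about 2 mm. A picture is of the moment at which its call begins: read the wrist's pose just before it. calibration takes no time and is no camera call.
- sign_off(): hands the job in, once; it reports no verdict.
The state is a dict: "time_s": time; "joint_pos": joint angles; "joint_velocities": joint speeds; "joint_torque": joint torques, N m; "ee_pos": TCP position; "tcp_rot": TCP orientation; "force": force on the tool from outside, world axes, zero at the start; "wrist_torque": the same for the moment, N m; "finger_gap": finger opening in m.
Only numpy, scipy, OpenCV 4.12 (cv2) and the standard library are available. Lean on these libraries where they do the work, as an engineer would, in place of code of your own. Each camera call takes 0.05 s, during which the arm holds its last target.

## Working session

There is one attempt and no reset: what is moved stays moved. The work goes in short steps, Python scripts to look and compute and a tool call to move; the robot and the scene stay as the last step left them, time stands still between calls to the robot, and variables do not carry over. Pictures are saved under pics/ and viewed, and the job is handed in when it is done.

Besides the shell and the picture viewer there is one more tool, called after "Emit:" by a JSON object that holds its "name" and its "arguments", one argument or row to a line. arm_command: Moves the arm, as the interface text tells. Its arguments: {"type":"object","properties":{"series":{"type":"array","items":{"type":"array"}},"newtons":{"type":"number"}},"required":["series"]}

```bash
mkdir -p pics; ls; python3 - <<'E'
from workcell import *
import cv2
s=read_state();print(s)
for n in ("scene","top"):
    cv2.imwrite(f"pics/{n}0.png",capture(n)); print(n,calibration(n))
print(calibration("wrist"))
E
```

```text
pics
{'time_s': 0.0, 'joint_pos': array([-1.40399386,  0.39914632,  0.04503713,  1.53789908, -0.01870759,
        1.20691544, -0.05067929]), 'joint_velocities': array([-0.00015075,  0.00079737,  0.00172091, -0.00021014, -0.00115062,
        0.00013306,  0.00049655]), 'joint_torque': array([-5.54903054e-04, -4.75118208e+01,  1.36439547e+00, -2.54217285e+01,
        1.15838033e-02,  9.16024495e-03, -1.76700414e-06]), 'ee_pos': array([0.17055788, 0.62657368, 0.24128455]), 'tcp_rot': array([ 0.56130009, -0.42982369,  0.56233692,  0.42891839]), 'force': array([ 0.68277052, -0.19774997,  0.38457559]), 'wrist_torque': array([ 0.01329604, -0.00193869,  0.03369188]), 'finger_gap': 0.0855227444205077}
scene {'mtx': array([[596.17926892,   0.        , 316.11393972],
       [  0.        , 596.17926892, 223.49959106],
       [  0.        ,   0.        ,   1.        ]]), 'world_to_cam': array([[-1.92905120e-03,  9.99988429e-01, -4.40692698e-03,
         1.70395621e-02],
       [ 8.58748658e-01, -6.01531682e-04, -5.12396703e-01,
        -4.87864772e-01],
       [-5.12393425e-01, -4.77288210e-03, -8
[... 375 characters left out ...]
    [-0.96283982, -0.16162749, -0.21637015,  0.60704091],
       [ 0.21432829,  0.03017663, -0.97629542,  1.0160249 ],
       [ 0.        ,  0.        ,  0.        ,  1.        ]])}
{'mtx': array([[399.06652604,   0.        , 316.70906394],
       [  0.        , 399.06652604, 236.36781016],
       [  0.        ,   0.        ,   1.        ]]), 'T_tool_cam': array([[ 3.46846730e-04, -2.62942937e-01,  9.64811324e-01,
        -1.31551568e-01],
       [ 5.45023082e-04, -9.64811189e-01, -2.62943097e-01,
         6.61578358e-02],
       [ 9.99999791e-01,  6.17045394e-04, -1.91331636e-04,
         1.21293943e-04],
       [ 0.00000000e+00,  0.00000000e+00,  0.00000000e+00,
         1.00000000e+00]])}
```

View pics/scene0.png

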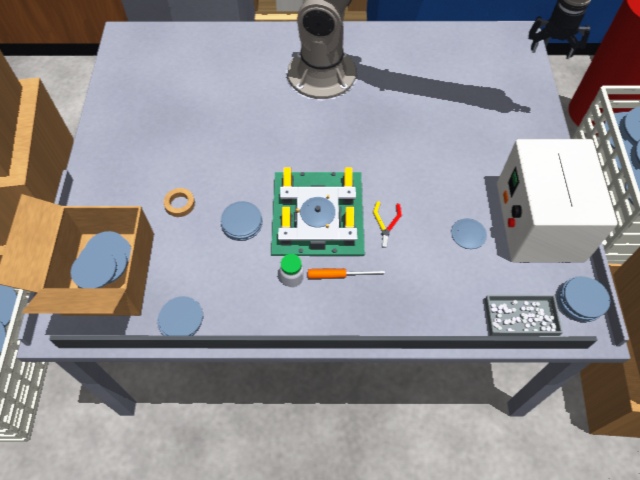

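View pics/top0.png

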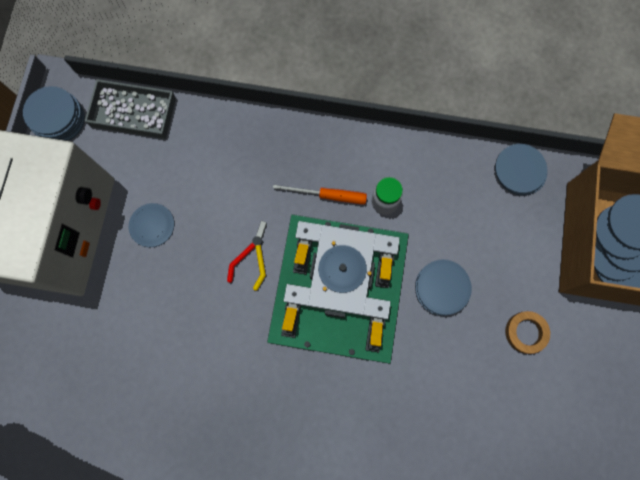

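```bash
python3 - <<'E'
import cv2
a=cv2.imread("pics/scene0.png")[160:265,260:380]; cv2.imwrite("pics/s_c.png",cv2.resize(a,None,fx=5.5,fy=5.5,interpolation=cv2.INTER_CUBIC))
a=cv2.imread("pics/top0.png")[205:370,260:420]; cv2.imwrite("pics/t_c.png",cv2.resize(a,None,fx=3.6,fy=3.6,interpolation=cv2.INTER_CUBIC))
E
```

```text
(no output)
```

View pics/s_c.png

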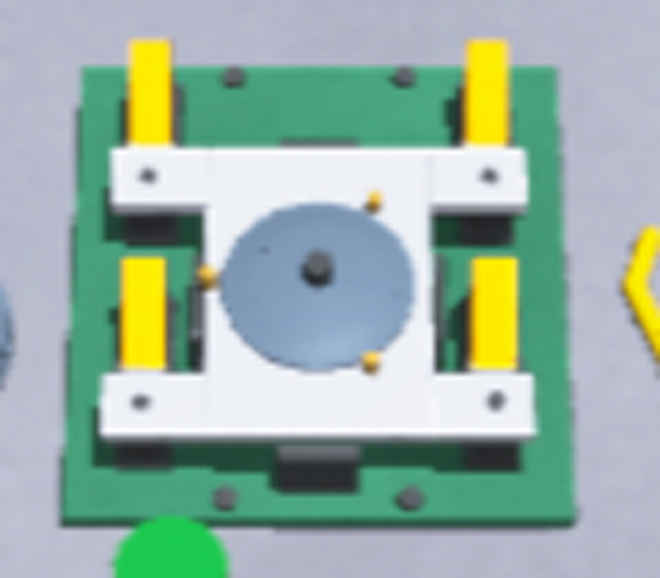

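View pics/t_c.png

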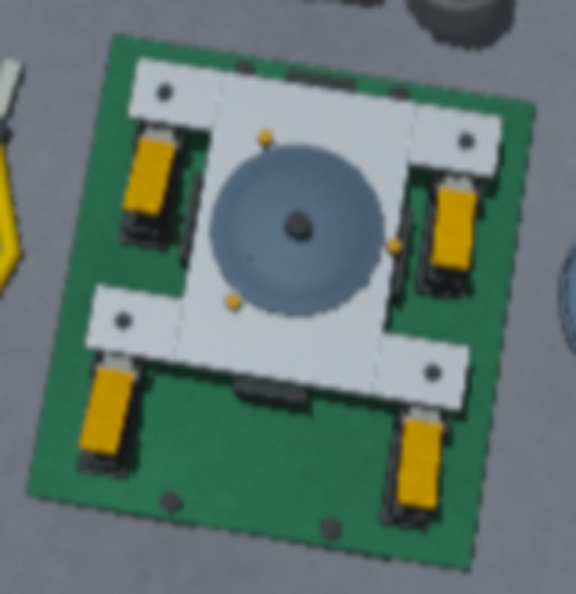

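```bash
cat > h.py <<'E'
import numpy as np
from workcell import *
def px2w(n,uv,z):
    c=calibration(n);K=c["mtx"];T=c["world_to_cam"];R=T[:3,:3];t=T[:3,3]
    d=R.T@np.linalg.solve(K,np.array([uv[0],uv[1],1.]));o=-R.T@t
    return o+d*(z-o[2])/d[2]
E
python3 - <<'E'
from h import *
S={'nr':(148,175),'nl':(489,175),'fr':(141,402),'fl':(496,401)}
T={'fl':(165,92),'fr':(466,141),'nl':(123,320),'nr':(432,372)}
for k in S:
    a=px2w("scene",((S[k][0]+.5)/5.5-.5+260,(S[k][1]+.5)/5.5-.5+160),.055)
    b=px2w("top",((T[k][0]+.5)/3.6-.5+260,(T[k][1]+.5)/3.6-.5+205),.055)
    print(k,a[:2].round(4),b[:2].round(4))
ts={'nr':(150,42),'nl':(487,42),'fr':(143,259),'fl':(493,259)}
tt={'nr':(414,503),'nl':(102,449),'fl':(145,211),'fr':(452,267)}
for k in S:
  for z in (.07,):
    a=px2w("scene",((ts[k][0]+.5)/5.5-.5+260,(ts[k][1]+.5)/5.5-.5+160),z)
    b=px2w("top",((tt[k][0]+.5)/3.6-.5+260,(tt[k][1]+.5)/3.6-.5+205),z)
    print('tip',k,z,a[:2].round(4),b[:2].round(4))
E
```

```text
nr [ 0.4983 -0.0971] [ 0.5002 -0.0953]
nl [0.4985 0.073 ] [0.5004 0.0747]
fr [ 0.629  -0.0969] [ 0.6301 -0.0954]
fl [0.6286 0.073 ] [0.63   0.0744]
tip nr 0.07 [ 0.4274 -0.0973] [ 0.4289 -0.0948]
tip nl 0.07 [0.4276 0.0732] [0.4295 0.0722]
tip fr 0.07 [ 0.5575 -0.0972] [ 0.5563 -0.0966]
tip fl 0.07 [0.5576 0.0728] [0.5592 0.0723]
```

```bash
cat >> h.py <<'E'
from scipy.spatial.transform import Rotation as R
def Rt(s=None):
    s=s or read_state();q=s['tcp_rot'];return R.from_quat([q[1],q[2],q[3],q[0]]).as_matrix()
def to(x,y,z):
    s=read_state();M=Rt(s);d=np.array([x,y,z])-s['ee_pos']
    print('tool cm',(M.T@d*100).round(2),'pos',s['ee_pos'].round(4),'t',s['time_s'],'F',s['force'].round(2),'gap',round(s['finger_gap'],3));
    print('toolz world',M[:,2].round(3),'toolx',M[:,0].round(3))
E
python3 - <<'E'
from h import *
to(.5,.074,.15)
E
```

```text
tool cm [  9.22 -46.3  -44.66] pos [0.1706 0.6267 0.2414] t 0.1 F [0.93 0.49 0.36] gap 0.085
toolz world [ 0.263  0.965 -0.002] toolx [-0.    -0.002 -1.   ]
```

Emit:
{"name": "arm_command", "arguments": {
  "series": [
    [[0,-2.5,-2.5],-0.053,1],
    [[0,-2.5,-2.5],-0.053,1],
    [[0,-2.5,-2.5],-0.053,1],
    [[0,-2.5,-2.5],-0.053,1],
    [[0,-2.5,-2.5],-0.053,1]
  ],
  "newtons": 40
}}

```text
time_s: 0.52
ee_pos: [0.2742, 0.4825, 0.2419]
tcp_rot: [-0.499, 0.501, -0.5, -0.501]
force: [0.9, 1.2, 1.1]
finger_gap: 0.0255
```

```bash
python3 - <<'E'
from h import *
to(.5,.074,.15)
E
```

```text
tool cm [  9.21 -22.47 -40.9 ] pos [0.2742 0.4825 0.2419] t 0.5167 F [0.95 1.16 1.14] gap 0.025
toolz world [-0.003  1.    -0.001] toolx [-0.001 -0.001 -1.   ]
```

Emit:
{"name": "arm_command", "arguments": {
  "series": [
    [[0,-2,-3.6],0,1],
    [[0,-2,-3.6],0,1],
    [[0,-2,-3.6],0,1],
    [[0,-2,-3.6],0,1],
    [[0,-2,-3.6],0,1]
  ]
}}

```text
time_s: 0.93
ee_pos: [0.3742, 0.3021, 0.2421]
tcp_rot: [0.5, -0.5, 0.5, 0.5]
force: [1.1, 0.2, -0.5]
finger_gap: -0.0003
```

Emit:
{"name": "arm_command", "arguments": {
  "series": [
    [[1,-2,-3.6],0,1],
    [[1,-2,-3.6],0,1],
    [[1,-2,-3.6],0,1],
    [[1,-2,-3.6],0,1],
    [[0,-2,-3.6],0,1]
  ]
}}

```text
time_s: 1.35
ee_pos: [0.4713, 0.1244, 0.2011]
tcp_rot: [0.499, -0.499, 0.501, 0.501]
force: [0.5, -0.9, -0.0]
finger_gap: -0.0003
```

```bash
python3 - <<'E'
from h import *
to(.5,.074,.066)
E
```

```text
tool cm [13.5  -2.92 -5.02] pos [0.4713 0.1244 0.2011] t 1.35 F [ 0.49 -0.95 -0.03] gap -0.0
toolz world [ 0.     1.    -0.001] toolx [-0.003 -0.001 -1.   ]
```

Emit:
{"name": "arm_command", "arguments": {
  "series": [
    [[1,-1,-1.6],0,1],
    [[2,-1,-1.7],0,1],
    [[2.5,-0.9,-1.7],0,1],
    [[2.5,0,0],0,1],
    [[2,0,0],0,1]
  ]
}}

```text
time_s: 1.77
ee_pos: [0.5009, 0.0748, 0.1012]
tcp_rot: [0.5, -0.499, 0.502, 0.499]
force: [0.6, 0.4, -0.0]
finger_gap: -0.0002
```

```bash
python3 - <<'E'
from h import *
import cv2
cv2.imwrite("pics/w1.png",capture("wrist"))
to(.5,.074,.066)
E
```

```text
tool cm [ 3.18 -0.24 -0.11] pos [0.4979 0.0752 0.0979] t 1.8167 F [-1.77  0.07 -1.64] gap -0.0
toolz world [ 0.002  1.    -0.003] toolx [-0.008 -0.003 -1.   ]
```

View pics/w1.png

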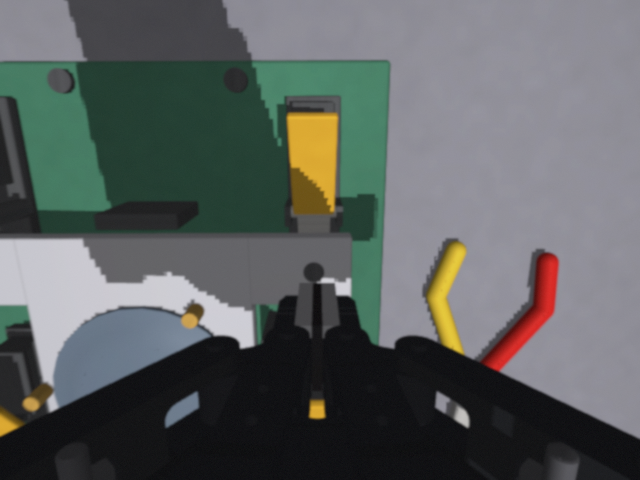

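Emit:
{"name": "arm_command", "arguments": {
  "series": [
    [[1,0,0],0,1],
    [[1,0,0],0,1],
    [[0.5,0,0],0,1],
    [[0,0,0],0,1],
    [[0,0,0],0,1]
  ]
}}

```text
time_s: 2.23
ee_pos: [0.5017, 0.0769, 0.0784]
tcp_rot: [0.5, -0.5, 0.5, 0.5]
force: [0.5, -0.3, 0.3]
finger_gap: -0.0001
```

```bash
python3 - <<'E'
from h import *
to(.5,.074,.066)
c=calibration("wrist")
T=c['T_tool_cam'];d=T[:3,:3]@np.linalg.solve(c['mtx'],[313,272,1.]);o=T[:3,3]
# pose at capture approx
M=R.from_quat([-0.499,0.502,0.499,0.5]).as_matrix();p=np.array([.5009,.0748,.1012])
o=M@o+p;d=M@d;print(o+d*(.055-o[2])/d[2])
E
```

```text
tool cm [ 1.24  0.17 -0.29] pos [0.5017 0.0769 0.0784] t 2.2333 F [ 0.47 -0.25  0.29] gap -0.0
toolz world [0. 1. 0.] toolx [ 0.001  0.    -1.   ]
[0.50056591 0.07296735 0.055     ]
```

Emit:
{"name": "arm_command", "arguments": {
  "series": [
    [[0.4,0.1,-0.2],0,1],
    [[0.3,0,0],0,1],
    [[0.1,0,0],0,1],
    [[0.1,0,0],0,1],
    [[0.1,0,0],0,1]
  ]
}}

```text
time_s: 2.65
ee_pos: [0.5004, 0.0746, 0.068]
tcp_rot: [0.5, -0.5, 0.5, 0.5]
force: [0.2, -0.1, 0.7]
finger_gap: 0.0
```

Emit:
{"name": "arm_command", "arguments": {
  "series": [
    [[0.1,0,0],0,1],
    [[0.1,0,0],0,1],
    [[0,0,0],0,1],
    [[0,0,0],0,1],
    [[0,0,0],0,1]
  ]
}}

```text
time_s: 3.07
ee_pos: [0.5005, 0.0746, 0.0661]
tcp_rot: [0.5, -0.5, 0.5, 0.5]
force: [-1.0, 0.1, 1.7]
finger_gap: 0.0002
```

Emit:
{"name": "arm_command", "arguments": {
  "series": [
    [[0.1,0,0],0,1],
    [[0.1,0,0],0,1],
    [[0,0,0],0,1],
    [[0,0,0],0,1],
    [[0,0,0],0,1]
  ]
}}

```text
time_s: 3.48
ee_pos: [0.5005, 0.0746, 0.066]
tcp_rot: [0.501, -0.499, 0.5, 0.5]
force: [-6.5, 0.1, 18.1]
finger_gap: 0.0
```

Emit:
{"name": "arm_command", "arguments": {
  "series": [
    [[-2,0,0],0,1],
    [[-2,0,-1.5],0,1],
    [[0,0,-3],0,1],
    [[0,0,-3],0,1],
    [[0,0,-3],0,1]
  ]
}}

```text
time_s: 3.9
ee_pos: [0.5004, -0.0311, 0.1043]
tcp_rot: [-0.5, 0.5, -0.499, -0.5]
force: [0.8, 0.5, 0.4]
finger_gap: 0.0
```

Emit:
{"name": "arm_command", "arguments": {
  "series": [
    [[0,0,-3],0,1],
    [[0,0,-2.5],0,1],
    [[0,0,-1],0,1],
    [[0.5,0,0],0,1],
    [[0.5,0,0],0,1]
  ]
}}

```text
time_s: 4.32
ee_pos: [0.5004, -0.0946, 0.0936]
tcp_rot: [0.501, -0.5, 0.5, 0.5]
force: [-0.3, 1.0, 0.3]
finger_gap: 0.0002
```

Emit:
{"name": "arm_command", "arguments": {
  "series": [
    [[0.8,0,0],0,1],
    [[0.8,0,0],0,1],
    [[0.4,0,0],0,1],
    [[0,0,0],0,1],
    [[0,0,0],0,1]
  ]
}}

```text
time_s: 4.73
ee_pos: [0.5, -0.0947, 0.0734]
tcp_rot: [0.5, -0.5, 0.5, 0.5]
force: [-0.0, 0.1, 0.6]
finger_gap: 0.0003
```

Emit:
{"name": "arm_command", "arguments": {
  "series": [
    [[0.3,0,0],0,1],
    [[0.2,0,0],0,1],
    [[0.15,0,0],0,1],
    [[0.1,0,0],0,1],
    [[0,0,0],0,1]
  ]
}}

```text
time_s: 5.15
ee_pos: [0.5001, -0.0954, 0.0663]
tcp_rot: [0.5, -0.5, 0.5, 0.5]
force: [0.4, -0.1, 0.7]
finger_gap: -0.0
```

Emit:
{"name": "arm_command", "arguments": {
  "series": [
    [[0.1,0,0],0,1],
    [[0.1,0,0],0,1],
    [[0,0,0],0,1],
    [[0,0,0],0,1],
    [[0,0,0],0,1]
  ]
}}

```text
time_s: 5.57
ee_pos: [0.5003, -0.0955, 0.066]
tcp_rot: [0.501, -0.499, 0.5, 0.5]
force: [-4.4, 1.3, 13.2]
finger_gap: -0.0001
```

Emit:
{"name": "arm_command", "arguments": {
  "series": [
    [[-2,0,0],0,1],
    [[-2.2,-1,0],0,1],
    [[0,-2.5,0],0,1],
    [[0,-2.5,0],0,1],
    [[0,-2.5,0],0,1]
  ]
}}

```text
time_s: 5.98
ee_pos: [0.5865, -0.0953, 0.1072]
tcp_rot: [0.501, -0.5, 0.5, 0.5]
force: [-0.6, 0.1, -0.3]
finger_gap: -0.0
```

```bash
python3 - <<'E'
from h import *
print(px2w("scene",(291,263),.085),px2w("top",(389.5,190),.085))
to(.6295,-.0955,.066)
E
```

```text
[ 0.73370281 -0.07799958  0.085     ] [ 0.73155944 -0.07839483  0.085     ]
tool cm [ 4.13 -4.29 -0.02] pos [ 0.5865 -0.0953  0.1072] t 5.9833 F [-0.62  0.15 -0.29] gap -0.0
toolz world [0.001 1.    0.001] toolx [ 0.002  0.001 -1.   ]
```

Emit:
{"name": "arm_command", "arguments": {
  "series": [
    [[0,-2.5,0],0,1],
    [[0,-1.8,0],0,1],
    [[1,0,0],0,1],
    [[1,0,0],0,1],
    [[1,0,0],0,1]
  ]
}}

```text
time_s: 6.4
ee_pos: [0.6266, -0.0956, 0.0749]
tcp_rot: [0.5, -0.499, 0.501, 0.5]
force: [0.4, 0.2, -0.6]
finger_gap: 0.0
```

Emit:
{"name": "arm_command", "arguments": {
  "series": [
    [[0.4,0,0],0,1],
    [[0.3,0,0],0,1],
    [[0.2,0,0],0,1],
    [[0.1,0,0],0,1],
    [[0,0,0],0,1]
  ]
}}

```text
time_s: 6.82
ee_pos: [0.6281, -0.0955, 0.0666]
tcp_rot: [0.5, -0.5, 0.5, 0.5]
force: [0.0, 0.5, -0.3]
finger_gap: -0.0001
```

Emit:
{"name": "arm_command", "arguments": {
  "series": [
    [[0.1,0,0],0,1],
    [[0.1,0,0],0,1],
    [[0,0,0],0,1],
    [[0,0,0],0,1],
    [[0,0,0],0,1]
  ]
}}

```text
time_s: 7.23
ee_pos: [0.6286, -0.0956, 0.065]
tcp_rot: [0.5, -0.5, 0.5, 0.5]
force: [0.1, -0.1, 3.4]
finger_gap: -0.0001
```

Emit:
{"name": "arm_command", "arguments": {
  "series": [
    [[0.1,0,0],0,1],
    [[0.1,0,0],0,1],
    [[0,0,0],0,1],
    [[0,0,0],0,1],
    [[0,0,0],0,1]
  ]
}}

```text
time_s: 7.65
ee_pos: [0.6288, -0.0957, 0.0628]
tcp_rot: [0.5, -0.5, 0.5, 0.499]
force: [0.7, -0.7, 5.1]
finger_gap: 0.0004
```

Emit:
{"name": "arm_command", "arguments": {
  "series": [
    [[0.1,0,0],0,1],
    [[0.1,0,0],0,1],
    [[0,0,0],0,1],
    [[0,0,0],0,1],
    [[0,0,0],0,1]
  ]
}}

```text
time_s: 8.07
ee_pos: [0.6289, -0.0958, 0.0623]
tcp_rot: [0.501, -0.5, 0.5, 0.5]
force: [-2.3, 0.5, 12.2]
finger_gap: -0.0002
```

Emit:
{"name": "arm_command", "arguments": {
  "series": [
    [[-1,0,0],0,1],
    [[-1.5,0,0],0,1],
    [[-1.5,1,0],0,1],
    [[0,2,0],0,1],
    [[0,2,0],0,1]
  ]
}}

```text
time_s: 8.48
ee_pos: [0.5779, -0.0951, 0.1007]
tcp_rot: [0.5, -0.5, 0.5, 0.5]
force: [-0.0, -0.3, -0.5]
finger_gap: -0.0001
```

Emit:
{"name": "arm_command", "arguments": {
  "series": [
    [[0,1.3,0],0,1],
    [[0,0,0],0,1],
    [[0,0,0],0,1],
    [[0,0,0],0,1],
    [[0,0,0],0,1]
  ]
}}

```text
time_s: 8.9
ee_pos: [0.5662, -0.0952, 0.1003]
tcp_rot: [-0.5, 0.5, -0.5, -0.5]
force: [-0.9, 0.9, -1.1]
finger_gap: 0.0002
```

```bash
python3 - <<'E'
from h import *
import cv2
to(.566,-.0955,.079)
cv2.imwrite("pics/w2.png",capture("wrist"))
E
```

```text
tool cm [ 2.13  0.02 -0.03] pos [ 0.5662 -0.0952  0.1003] t 8.9 F [-0.91  0.91 -1.06] gap 0.0
toolz world [-0.  1. -0.] toolx [ 0.001 -0.    -1.   ]
```

View pics/w2.png

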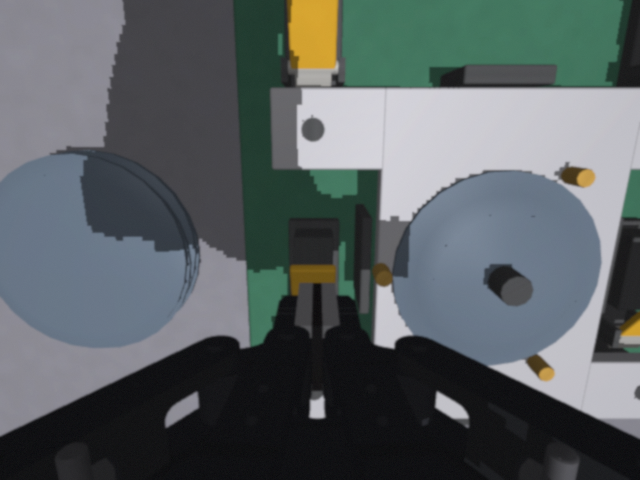

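Emit:
{"name": "arm_command", "arguments": {
  "series": [
    [[0.8,0,0],0,1],
    [[0.6,0,0],0,1],
    [[0.3,0,0],0,1],
    [[0.3,0,0],0,1],
    [[0.3,0,0],0,1]
  ]
}}

```text
time_s: 9.37
ee_pos: [0.5628, -0.0953, 0.0773]
tcp_rot: [0.499, -0.498, 0.501, 0.502]
force: [-8.8, -0.3, 12.0]
finger_gap: 0.0
```

Emit:
{"name": "arm_command", "arguments": {
  "series": [
    [[0.3,0,0],0,1],
    [[0.3,0,0],0,1],
    [[0.3,0,0],0,1],
    [[0.2,0,0],0,1],
    [[0.2,0,0],0,1]
  ]
}}

```text
time_s: 9.78
ee_pos: [0.5646, -0.0958, 0.0649]
tcp_rot: [0.5, -0.499, 0.501, 0.5]
force: [-4.0, 0.6, 8.4]
finger_gap: -0.0
```

Emit:
{"name": "arm_command", "arguments": {
  "series": [
    [[0.2,0,0],0,1],
    [[0.2,0,0],0,1],
    [[0.2,0,0],0,1],
    [[0.2,0,0],0,1],
    [[0.1,0,0],0,1]
  ]
}}

```text
time_s: 10.2
ee_pos: [0.5635, -0.0958, 0.0553]
tcp_rot: [0.5, -0.499, 0.501, 0.501]
force: [-4.5, 0.1, 7.5]
finger_gap: -0.0002
```

Nearly flat; press to the stop.

Emit:
{"name": "arm_command", "arguments": {
  "series": [
    [[0.1,0,0],0,1],
    [[0.1,0,0],0,1],
    [[0.1,0,0],0,1],
    [[0,0,0],0,1],
    [[0,0,0],0,1]
  ]
}}

```text
time_s: 10.62
ee_pos: [0.5636, -0.0958, 0.0543]
tcp_rot: [0.5, -0.498, 0.501, 0.501]
force: [-9.6, 0.7, 20.2]
finger_gap: 0.0003
```

Emit:
{"name": "arm_command", "arguments": {
  "series": [
    [[-1.5,0,0],0,1],
    [[-2,0,0],0,1],
    [[-1.2,0,0],0,1],
    [[0,-1,0],0,1],
    [[0,-2,0],0,1]
  ]
}}

```text
time_s: 11.03
ee_pos: [0.5945, -0.0957, 0.0997]
tcp_rot: [0.5, -0.499, 0.5, 0.5]
force: [0.0, 0.6, 0.3]
finger_gap: 0.0
```

Emit:
{"name": "arm_command", "arguments": {
  "series": [
    [[0,-2,0],0,1],
    [[0,-1.4,0],0,1],
    [[0.6,0,0],0,1],
    [[0.8,0,0],0,1],
    [[0,0,0],0,1]
  ]
}}

```text
time_s: 11.45
ee_pos: [0.6266, -0.0952, 0.0823]
tcp_rot: [0.499, -0.498, 0.502, 0.501]
force: [-1.7, -0.5, 0.1]
finger_gap: -0.0003
```

```bash
python3 - <<'E'
from h import *
import cv2
to(.6295,-.0955,.066)
a=capture("top")[205:370,260:420]; cv2.imwrite("pics/t2.png",cv2.resize(a,None,fx=3.6,fy=3.6,interpolation=cv2.INTER_CUBIC))
E
```

```text
tool cm [ 1.63 -0.3  -0.03] pos [ 0.6266 -0.0952  0.0823] t 11.45 F [-1.69 -0.52  0.1 ] gap -0.0
toolz world [0.001 1.    0.   ] toolx [-0.006  0.    -1.   ]
```

View pics/t2.png

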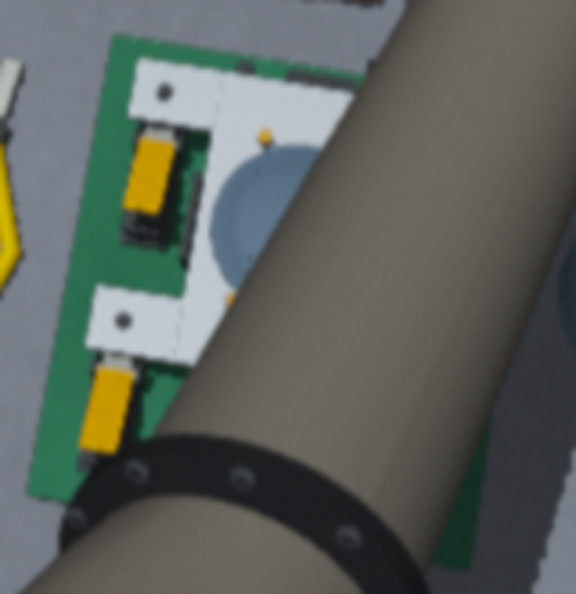

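The arm hides the right side here; the left shims are standing and the plate's far-left dot is unmoved at (165,92). Press the ear.

Emit:
{"name": "arm_command", "arguments": {
  "series": [
    [[0.6,0,0],0,1],
    [[0.5,0,0],0,1],
    [[0.3,0,0],0,1],
    [[0.1,0,0],0,1],
    [[0,0,0],0,1]
  ]
}}

```text
time_s: 11.92
ee_pos: [0.6288, -0.0954, 0.0701]
tcp_rot: [0.5, -0.5, 0.5, 0.5]
force: [-0.4, -0.1, 0.3]
finger_gap: 0.0001
```

Emit:
{"name": "arm_command", "arguments": {
  "series": [
    [[0.1,0,0],0,1],
    [[0.1,0,0],0,1],
    [[0.1,0,0],0,1],
    [[0,0,0],0,1],
    [[0,0,0],0,1]
  ]
}}

```text
time_s: 12.33
ee_pos: [0.6292, -0.0954, 0.0675]
tcp_rot: [0.5, -0.5, 0.5, 0.5]
force: [-0.0, -0.5, 0.4]
finger_gap: 0.0001
```

Emit:
{"name": "arm_command", "arguments": {
  "series": [
    [[0.1,0,0],0,1],
    [[0.1,0,0],0,1],
    [[0.1,0,0],0,1],
    [[0,0,0],0,1],
    [[0,0,0],0,1]
  ]
}}

```text
time_s: 12.75
ee_pos: [0.6295, -0.0956, 0.0649]
tcp_rot: [0.5, -0.5, 0.5, 0.5]
force: [-0.4, 1.0, 4.1]
finger_gap: -0.0
```

Emit:
{"name": "arm_command", "arguments": {
  "series": [
    [[0.1,0,0],0,1],
    [[0,0,0],0,1],
    [[0,0,0],0,1],
    [[0,0,0],0,1],
    [[0,0,0],0,1]
  ]
}}

```text
time_s: 13.17
ee_pos: [0.6295, -0.0956, 0.0648]
tcp_rot: [0.501, -0.5, 0.5, 0.5]
force: [-3.0, 0.8, 9.3]
finger_gap: 0.0001
```

Emit:
{"name": "arm_command", "arguments": {
  "series": [
    [[0.04,0,0],0,1],
    [[0,0,0],0,1],
    [[0,0,0],0,1],
    [[0,0,0],0,1],
    [[0,0,0],0,1]
  ]
}}

```text
time_s: 13.58
ee_pos: [0.6296, -0.0956, 0.0647]
tcp_rot: [0.501, -0.5, 0.5, 0.5]
force: [-2.9, 1.1, 10.6]
finger_gap: -0.0001
```

Emit:
{"name": "arm_command", "arguments": {
  "series": [
    [[-1,0,0],0,1],
    [[-2,0,0],0,1],
    [[-3,0,0],0,1],
    [[-3,0,0],0,1],
    [[-3,0,0],0,1]
  ]
}}

```text
time_s: 14.0
ee_pos: [0.6287, -0.0955, 0.184]
tcp_rot: [0.5, -0.5, 0.5, 0.5]
force: [0.6, 0.8, 0.1]
finger_gap: -0.0001
```

Emit:
{"name": "arm_command", "arguments": {
  "series": [
    [[0,0,3.5],0,1],
    [[0,0,3.5],0,1],
    [[0,0,3.5],0,1],
    [[0,0,3.5],0,1],
    [[0,0,3.5],0,1]
  ]
}}

```text
time_s: 14.42
ee_pos: [0.6289, 0.0811, 0.1831]
tcp_rot: [0.5, -0.5, 0.5, 0.5]
force: [1.0, -0.6, 0.7]
finger_gap: -0.0001
```

Emit:
{"name": "arm_command", "arguments": {
  "series": [
    [[0,0,3.5],0,1],
    [[0,0,3.5],0,1],
    [[0,0,3.5],0,1],
    [[0,0,3.5],0,1],
    [[0,0,3],0,1]
  ]
}}

```text
time_s: 14.83
ee_pos: [0.6287, 0.2527, 0.1829]
tcp_rot: [0.5, -0.5, 0.5, 0.501]
force: [0.2, 0.1, 0.7]
finger_gap: 0.0003
```

```bash
python3 - <<'E'
from h import *
import cv2
a=capture("scene")[160:265,260:380]; cv2.imwrite("pics/s3.png",cv2.resize(a,None,fx=5.5,fy=5.5,interpolation=cv2.INTER_CUBIC))
a=capture("top")[205:370,260:420]; cv2.imwrite("pics/t3.png",cv2.resize(a,None,fx=3.6,fy=3.6,interpolation=cv2.INTER_CUBIC))
to(0,0,0)
E
```

```text
tool cm [ 18.19  62.96 -25.33] pos [0.6274 0.2587 0.1822] t 14.9333 F [-0.78  0.44 -0.64] gap 0.0
toolz world [-0.01   1.     0.005] toolx [-0.002  0.005 -1.   ]
```

View pics/s3.png

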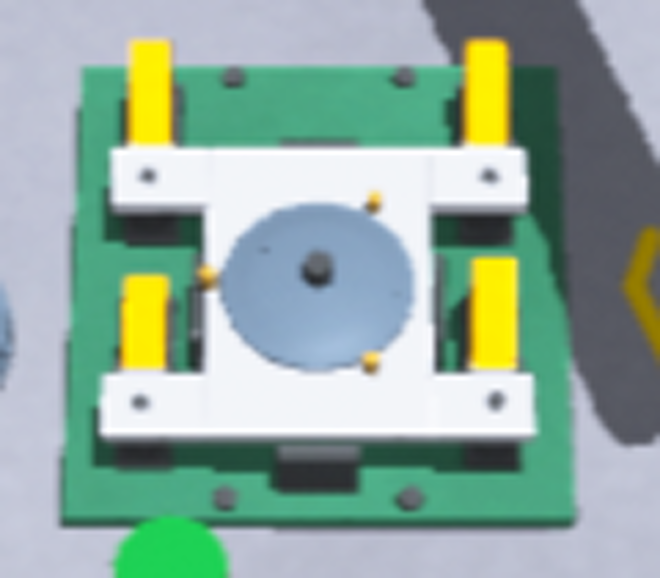

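View pics/t3.png

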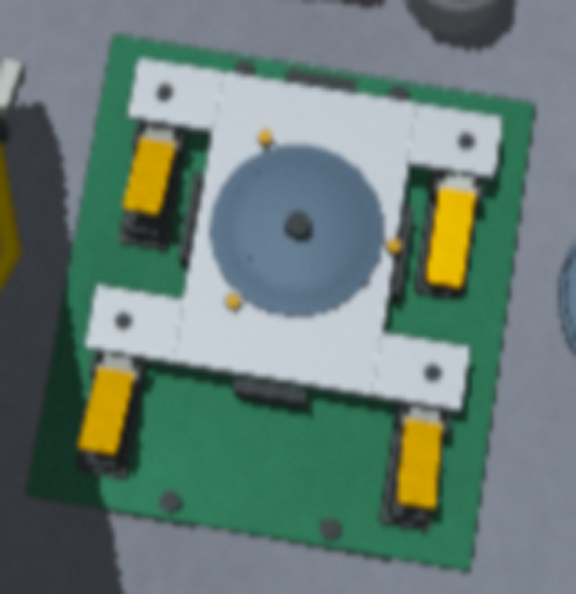

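```bash
python3 - <<'E'
from workcell import *
print(sign_off())
E
```

```text
the job is handed in; nothing more can be done
None
```

The ear that did not bear was the far right one. Its shim is now pressed flat, the ear holds, and the job is handed in at about 15 s of the 61 s allowed.

- **Finding it:** I pressed with closed fingertips. Near left and near right were firm, giving 18 N and 13 N with no sinking. Far right sank about 4 mm, starting at a few newtons, and stopped at 12 N. I did not press far left, since the bad ear was already found.
- **Shim:** I pressed the far right tongue down to its stop. The fingertips ended about 43 mm above the table at 20 N, and the tongue is 44 mm when flat.
- **Check press:** The same ear gave only about 1.2 mm and held at 9 to 11 N.
- **Last pictures:** Both show the far right tongue flat, the other three raised, and the plate and lid blank where they were at the start. They cover the jig and only the edges of a few bystanders, but every move between presses was made well above the jig. The arm was clear of everything.

No check failed or disagreed. I could not read the shim angles directly, so "flat" rests on the fingertip height, the force and the pictures.

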